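# Proof-pull a soldered link on the bench tester

## Task

The bench pull tester, with a freshly soldered link already hooked in it, sits in its closed case. Slip the bench spatula's blade into the pry notch under the yellow patch on the lid's front edge and lever the lid up with it, swing the lid right back past upright so that it stays open, and lay the spatula flat on the bench, clear of the case, without dropping it. Now draw the tester's black knob out against its spring until the red band has just come fully out of the barrel's mouth (no farther: more would overload the link) and finish still holding it there, leaving the jar, the dish and the spray bottle where they stand.

Things in the scene. Friction and masses are not known exactly. Their poses are not given: they have to be found in the camera images.
- notch (a point): Middle of the pry notch's mouth in the case's outer front face. The notch is 44 mm wide (y) and 9 mm high, from 41 mm above the bench up to the lid's underside at 50 mm, cut through the 6 mm front wall; 50 mm behind it is free. Axes: x level, into the case, square to the front face; y along the case, the way the rod draws out; z up. A yellow patch, 18 x 40 mm, on the lid's top marks it
- hinge (a point): Middle of the lid's hinge line, on the far top edge of the case, 142 mm from the front face and 50 mm above the bench; the hinge axis runs along y; same axes as notch
- lid (a joint): Lid angle in rad: 0 shut, grows as the front edge rises, 1.57 upright, 1.95 at its stop, leaning back beyond the hinge. Blue frame with a clear window, 142 x 300 x 6 mm, 160 g, flush with the case all round. The stiff hinge keeps it wherever it is left; lifting it by the front edge takes about 2 N
- lid_edge (a point): Middle of the lid's front lower edge; it moves with the lid, 142 mm from the hinge line
- knob (a point): Centre of the black pull knob on the rod's axis, 32 mm above the bench: a level cylinder along y, 26 mm diameter, 36 mm long, then a flange of 34 mm diameter, 6 mm long, at its outer (+y) end. Axes as notch; moves to +y as the rod is drawn. At rest it is 56 mm to +y of the case's middle, 8 mm off the barrel's end; 50 mm free to the walls on either side (x)
- rod (a joint): How far the rod is drawn out of the barrel, m: 0 at rest, 0.060 at its stop. It takes about 4 N at the start and 0.2 N more per mm, so 13 N at the mark, and springs back when let go. The red band, 6 mm wide, hidden in the barrel at rest, has just come fully out when the rod is drawn 45 mm
- mouth (a point): Centre of the mouth of the fixed aluminium barrel (22 mm diameter, 115 mm long, along y, axis 32 mm above the bench, in the middle of the case), where the rod comes out towards +y; axes as notch
- case: Grey steel case fixed to the bench, 142 mm (x) by 300 mm (y) by 50 mm high, walls 6 mm, inner floor 5 mm above the bench, closed by the lid at first. Origin at the centre of its underside, axes as notch; the rod's axis runs along y above its middle line
- spatula_grip (a point): Bench spatula: point near its balance, in the wooden handle, half-way up (9 mm above the bench). x along the blade to its tip, z up. Handle flat-sided, 14 mm wide, 18 mm high, from 65 mm behind this point to 35 mm ahead; then the steel blade, 85 mm long, 16 mm wide, 3 mm thick, half-way up the handle: its tip is 120 mm ahead of this point
- spatula: The spatula, about 60 g; origin under the middle of the handle, 15 mm behind spatula_grip and 9 mm below
- jar_mid (a point): Amber flux jar, 56 mm diameter, 62 mm high, upright; its centre. Leave it alone
- dish_mid (a point): White ceramic dish, 84 mm diameter, 30 mm high; its centre. Leave it alone
- spray_mid (a point): White spray bottle with a green trigger head, 68 mm diameter, 179 mm high, upright; point on its axis 90 mm up. Leave it alone
Mind the look-alikes: they are no part of the job. Of the things that look like the part that bears dish_mid, take the one that is farthest to the robot's right at the start. Of the things shaped like the part that bears spray_mid, the white one is meant.

How it is judged:
By the outcome, as a careful person would: the job done as asked, in the order asked, and still so for the second after the job is handed in, while the arm keeps its last pose, push and grip.
It also fails if it takes over 61 s, if anything falls off the work surface, if the arm or the gripper's body presses on something with over 40 N, if the wrist force passes 120 N, or if a joint passes its speed limit or range.

## Robot

A 6-joint arm with a two-finger parallel gripper is mounted at the origin on the work surface. World frame = base frame: x ahead of the robot, y to its left, z up, the work surface at z = 0. Lengths are in m, angles in rad, forces in N, time in s.
With the tool pointing down it reaches from about 0.225 to 0.725 m from the base axis. Payload 3.1 kg.
Tool frame: the origin (TCP) lies midway between the tips of the shut fingers; the grasp point (between the pads) lies 19 mm behind it (bot.grip_depth is the distance from the TCP to the grasp point, in m); z points along the fingers, y is the line along which they close (so a half turn about z gives the same grasp; the last joint's range is limited). The gripper opens to 85 mm and grips with 20 to 120 N. Pads are 22 mm wide; open, the fingers measure 114 mm over their backs; the gripper's body (76 mm by 85 mm) begins 54 mm behind the grasp point. The pads swing forward as they close: fully open they stand 13 mm farther back than shut.
Start: joints at [1.071, 0.048, 0.099, 1.622, 0, 1.443], TCP at [0.191, 0.489, 0.231] pointing down, gripper open.
Joint ranges: [-2.91, 2.91], [-0.99, 1.94], [-1.21, 1.42], [-2.12, 2.29], [-1.49, 1.47], [-3.14, 3.14]. Speed limits (rad/s): [2.79, 2.79, 3.14, 3.14, 3.14, 3.14].

## Interface

Orientations are given as a 3x3 rotation matrix whose columns are the frame's x, y, z axes.
In Python, from station import bot gives the robot as it stands. The module is installed in compiled form; this text tells all that it offers.
- The arm moves only by the tool step_arm, never from a script. Its argument "plan" is a list of rows, each a list of 7 numbers: the shift along the world's x, y, z each as a share of 0.25 m, from -1 to 1, then the turn, a rotation vector about the world's x, y, z each as a share of 90 degrees, from -1 to 1, then the opening, from -1 (shut) to 1 (fully open). In form: [[dx, dy, dz, wx, wy, wz, grip], ...]. A call has exactly 5 rows; each row shifts and turns the commanded pose from where the row before left it; what a row does not reach is not made up. A row lasts 1/8 s, in which the tool goes at most 62.5 mm and 10.7 degrees, less where a joint would pass 70% of its speed; a pose out of reach is approached as far as the arm can. A call with a number of a shift or a turn outside -1 to 1 is refused whole. A call with a gripper value outside its range is refused whole. The fingers move at their own pace and stop on an object; "grip_force" is the grip in N (left out, the last holds). Time passes only in rows, so rows that do not move let the fingers close, or fill a call up. It gives the time, the measured TCP pose, the force, the opening and the grip force at its end, in the units of the state.
- bot.get_obs(): the state, without advancing time (a new reading comes with each control period).
- bot.snapshot(name): name is "scene" or "top"; returns the picture (384x512x3 uint8, blue, green, red); there is no depth.
- bot.camera_info(name): a dict with "fx", "fy", "cx", "cy" (pixels), "D" ([k1, k2, p1, p2, k3] as OpenCV has them; the pictures are not rectified), "R" (3x3) and "t" (3): a world point X has camera coordinates R X + t. Camera axes: x right, y down, z forward; pixel columns grow to the right and rows downward; lengths in m; the calibration is good to about 2 mm. A picture is of the moment at which its call begins. camera_info takes no time and is no camera call.
- bot.finish_job(): hands the job in; it is judged then, once.
Trained networks look in the newest picture that a camera, given by its name, has taken for a name from the list of things; names that differ only in an ending like _2 or _b are one class to them, and where a whole thing is asked for, a point or a joint stands for the part that bears it (a point fixed in the world has none). Each returns a list of dicts, best first, with "p" (0 to 1); they miss things now and then, are a little off and sometimes report something else, mostly with a low value. They report only what shows in the picture. A call takes as long as a camera call. They do not tell look-alikes from the thing itself.
- bot.boxes_of(camera, label): "extent" ([left, top, right, bottom] in pixels, round what is visible of it).
- bot.landmark_of(camera, label): "xy" ([column, row] in pixels: a listed point, or the origin of a listed thing).
The state is a dict: "t": time; "q": joint angles; "joint_vel": joint speeds; "joint_efforts": joint torques, N m; "tcp_pos": TCP position; "eef_rot": TCP orientation; "contact_force": force on the tool from outside, world axes, zero at the start; "torque": the same for the moment, N m; "finger_gap": finger opening in m; "gripper_force": force on a finger pad.
Only numpy, scipy, OpenCV 4.12 (cv2) and the standard library are available. Lean on these libraries where they do the work, as an engineer would, in place of code of your own. Each camera call takes 0.05 s, during which the arm holds its last target. There are 200 camera calls.

## Working session

There is one attempt and no reset: what is moved stays moved. The work goes in short steps, Python scripts to look and compute and a tool call to move; the robot and the scene stay as the last step left them, time stands still between calls to the robot, and variables do not carry over. Pictures are saved under pics/ and viewed, at most 10 in all, crops included, and the job is handed in when it is done.

Besides the shell and the picture viewer there is one more tool, called after ">>>" as name(argument=value, ...), one argument or row to a line, values as JSON. step_arm: Moves the arm, as the interface text tells. Shift numbers are shares of 0.25 m and turn numbers shares of 90 degrees, none past 1 either way. Its arguments: {"type":"object","properties":{"plan":{"type":"array"},"grip_force":{"type":"number"}},"required":["plan"]}

```bash
mkdir -p pics
cat > h.py <<'E'
import numpy as np, cv2
from station import bot
def ray(cam,uv):
    c=bot.camera_info(cam);K=np.array([[c['fx'],0,c['cx']],[0,c['fy'],c['cy']],[0,0,1.]])
    p=cv2.undistortPoints(np.array([[uv]],float),K,np.array(c['D'],float))[0,0]
    R=np.array(c['R']);t=np.array(c['t']);return -R.T@t,R.T@np.array([p[0],p[1],1])
def atz(cam,uv,z):
    o,d=ray(cam,uv);return o+d*(z-o[2])/d[2]
def proj(cam,X):
    c=bot.camera_info(cam);K=np.array([[c['fx'],0,c['cx']],[0,c['fy'],c['cy']],[0,0,1.]])
    return cv2.projectPoints(np.array([X],float),cv2.Rodrigues(np.array(c['R'],float))[0],np.array(c['t'],float),K,np.array(c['D'],float))[0][0,0]
E
python3 - <<'E'
from h import *
np.set_printoptions(precision=3,suppress=True)
for c in('scene','top'):
    cv2.imwrite(f'pics/{c}0.png',bot.snapshot(c))
    print(c,ray(c,(256,192)))
Z=dict(notch=.0455,hinge=.05,lid_edge=.05,spatula_grip=.009,spatula=0,jar_mid=.031,dish_mid=.015,spray_mid=.09,case=0)
for c in('top','scene'):
  for k,z in Z.items():
    for r in bot.landmark_of(c,k)[:3]: print(c,k,round(r['p'],2),np.array(r['xy']),atz(c,r['xy'],z))
print(bot.get_obs())
E
```

```text
scene (array([0.753, 0.459, 0.948]), array([-0.274, -0.467, -0.841]))
top (array([ 0.243, -0.042,  1.139]), array([ 0.245, -0.012, -0.969]))
top notch 0.76 [291.1 185.3] [ 0.533 -0.159  0.046]
top notch 0.57 [399.5 163. ] [ 0.582 -0.484  0.046]
top hinge 0.69 [281.8 136.3] [ 0.686 -0.143  0.05 ]
top lid_edge 0.7 [294.  179.8] [ 0.548 -0.169  0.05 ]
top spatula_grip 0.82 [136.6 241.7] [0.399 0.301 0.009]
top spatula 0.57 [142. 247.] [0.384 0.288 0.   ]
top jar_mid 0.89 [121.2 154.2] [0.664 0.344 0.031]
top jar_mid 0.47 [381.6 212.4] [ 0.44  -0.416  0.031]
top dish_mid 0.91 [356.4 284.8] [ 0.24  -0.322  0.015]
top dish_mid 0.7 [345.7 242.5] [ 0.36  -0.306  0.015]
top dish_mid 0.56 [384.9 212.4] [ 0.442 -0.431  0.015]
top spray_mid 0.95 [374.5 112.3] [ 0.728 -0.416  0.09 ]
top spray_mid 0.79 [395.6 165. ] [ 0.563 -0.454  0.09 ]
top case 0.78 [286.4 165.4] [ 0.61  -0.155  0.   ]
scene notch 0.65 [211.7 171.1] [ 0.535 -0.172  0.045]
scene hinge 0.57 [167.1 199.3] [ 0.69  -0.145  0.05 ]
scene lid_edge 0.74 [214.2 175.8] [ 0.538 -0.15   0.05 ]
scene spatula_grip 0.93 [343.9 286.6] [0.397 0.
[... 276 characters left out ...]
31   0.015]
scene spray_mid 0.97 [159.2 107.7] [ 0.58  -0.454  0.09 ]
scene spray_mid 0.56 [124.3 132.1] [ 0.713 -0.413  0.09 ]
scene case 0.63 [187.5 194.3] [ 0.626 -0.164 -0.   ]
{'t': 1.0, 'q': array([1.071, 0.048, 0.099, 1.622, 0.   , 1.443]), 'joint_vel': array([ 0.   , -0.   ,  0.   , -0.   ,  0.001, -0.   ]), 'joint_efforts': array([ -0.   , -33.865,  32.017,   0.001,  -0.   ,  -0.   ]), 'tcp_pos': array([0.191, 0.489, 0.231]), 'eef_rot': array([[-0.932,  0.363,  0.   ],
       [ 0.363,  0.932,  0.   ],
       [ 0.   ,  0.   , -1.   ]]), 'contact_force': array([ 0.249, -0.174,  0.311]), 'torque': array([-0.03 ,  0.004, -0.002]), 'gripper_force': 0.0, 'finger_gap': 0.08538576832209861}
```

Run:
```python
import cv2
a=cv2.imread('pics/top0.png');b=cv2.imread('pics/scene0.png')
cv2.imwrite('pics/t_case.png',cv2.resize(a[110:290,110:350],None,fx=3.3,fy=3.3,interpolation=cv2.INTER_CUBIC))
```

```text
(no output)
```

View pics/scene0.png

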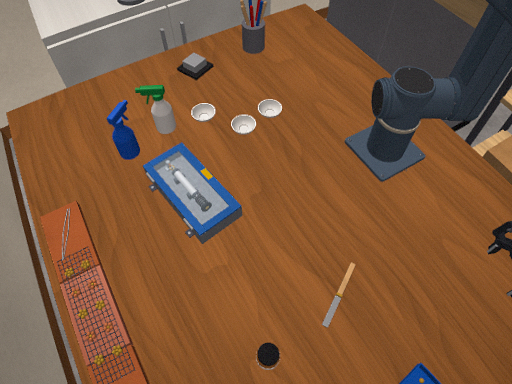

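View pics/t_case.png

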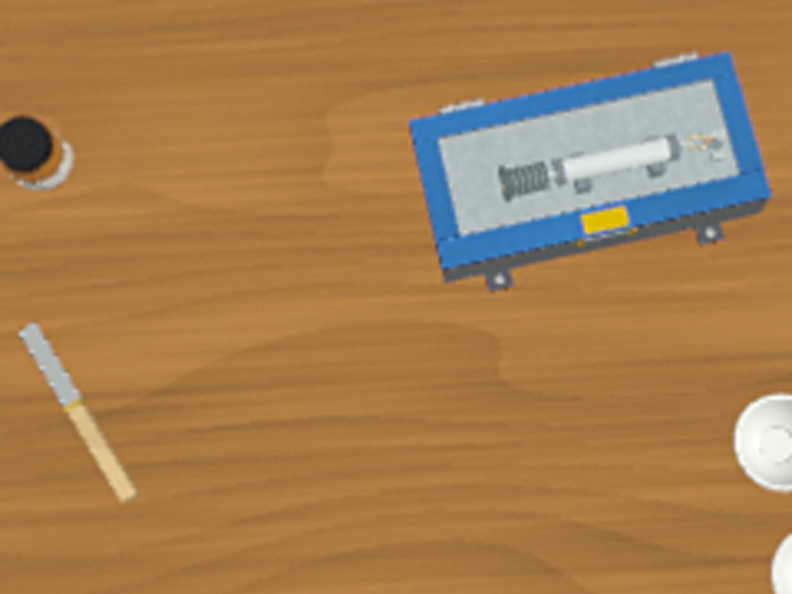

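The scene view shows the case at about (190,190) with its yellow patch at (207,173), the spatula at (340,295), the white spray at (163,115) and the jar at (268,355). The top crop shows the case yawed by about 12° with the knob on its left (+y) end. The spatula's tip is at crop (28,325), pointing away from the robot. Next I'll fit the poses precisely.

```bash
cat > fit.py <<'E'
from h import *
from scipy.optimize import minimize
np.set_printoptions(precision=4,suppress=True)
im={c:cv2.imread(f'pics/{c}0.png') for c in('top','scene')}
def big(m,near,r):
    n,l,s,ce=cv2.connectedComponentsWithStats(m.astype(np.uint8))
    k=[i for i in range(1,n) if np.hypot(*(ce[i]-near))<r];i=max(k,key=lambda i:s[i,4]);return l==i
def sim(boxes,cams=('top','scene'),masks=None,x0=None):
    def cost(p):
        e=0
        for c in cams:
            M=np.zeros(im[c].shape[:2]+(),np.uint8);M=cv2.resize(M,None,fx=4,fy=4)
            for lo,hi in boxes:
                P=[]
                for X in np.array(np.meshgrid(*zip(lo,hi))).T.reshape(-1,3):
                    a=p[2];P.append((proj(c,[p[0]+X[0]*np.cos(a)-X[1]*np.sin(a),p[1]+X[0]*np.sin(a)+X[1]*np.cos(a),X[2]])+.5)*4-.5)
                cv2.fillConvexPoly(M,cv2.convexHull(np.array(P).round().astype(np.int32)),1)
            m=cv2.resize(masks[c].astype(np.uint8),None,fx=4,fy=4,interpolation=cv2.INTER_NEAREST)
            e+=(M!=m).sum()/m.sum()
        return e
    best=min((minimize(cost,x0,method='Nelder-Mead',options=dict(initial_simplex=np.array(x0)+s*np.array([[0,0,0],[.01,0,0],[0,.01,0],[0,0,.06]]),xatol=1e-4,fatol=1e-4)) for s in(1,-1)),key=lambda r:r.fun)
    return best.x,best.fun
if __name__=='__main__':
    mk={}
    for c,n in(('top',(286,160)),('scene',(190,190))):
        h=cv2.cvtColor(im[c],cv2.COLOR_BGR2HSV);m=(h[...,0]>95)&(h[...,0]<125)&(h[...,1]>130)&(h[...,2]>60)
        m=big(m,n,30);q=np.zeros(m.shape,np.uint8);cs,_=cv2.findContours(m.astype(np.uint8),0,2)
        cv2.fillConvexPoly(q,cv2.convexHull(np.vstack(cs)),1);mk[c]=q
    B=[((-.071,-.15,.05),(.071,.15,.056))]
    for cams in(('top',),('scene',),('top','scene')): print('case',cams,sim(B,cams,mk,[.613,-.15,.2]))
    mk={}
    for c,n in(('top',(134,236)),('scene',(340,292))):
        h=cv2.cvtColor(im[c],cv2.COLOR_BGR2HSV).astype(int);w=np.zeros(h.shape[:2],bool);w[int(n[1])-45:int(n[1])+45,int(n[0])-35:int(n[0])+35]=1
        m=(h[...,2]>0)&w&((h[...,2]>170)|(h[...,1]<90));m=big(cv2.morphologyEx(m.astype(np.uint8),cv2.MORPH_CLOSE,np.ones((3,3))),n,25);mk[c]=m;print(m.sum())
    B=[((-.065,-.007,0),(.035,.007,.018)),((.035,-.008,.0075),(.12,.008,.0105))]
    for cams in(('top',),('scene',),('top','scene')): print('spat',cams,sim(B,cams,mk,[.398,.302,.52]))
E
python3 fit.py
```

```text
case ('top',) (array([ 0.6158, -0.1556,  0.1639]), np.float64(0.017721688034188034))
case ('scene',) (array([ 0.6148, -0.1547,  0.1634]), np.float64(0.016312400273535445))Traceback (most recent call last):
  File "fit.py", line 30, in <module>
    for cams in(('top',),('scene',),('top','scene')): print('case',cams,sim(B,cams,mk,[.613,-.15,.2]))
                                                                        ~~~^^^^^^^^^^^^^^^^^^^^^^^^^^
  File "fit.py", line 21, in sim
    best=min((minimize(cost,x0,method='Nelder-Mead',options=dict(initial_simplex=np.array(x0)+s*np.array([[0,0,0],[.01,0,0],[0,.01,0],[0,0,.06]]),xatol=1e-4,fatol=1e-4)) for s in(1,-1)),key=lambda r:r.fun)
  File "fit.py", line 21, in <genexpr>
    best=min((minimize(cost,x0,method='Nelder-Mead',options=dict(initial_simplex=np.array(x0)+s*np.array([[0,0,0],[.01,0,0],[0,.01,0],[0,0,.06]]),xatol=1e-4,fatol=1e-4)) for s in(1,-1)),key=lambda r:r.fun)
              ~~~~~~~~^^^^^^^^^^^^^^^^^^^^^^^^^^^^^^^^^^^^^^^^^^^^^^^^^^^^^^^^^^^^^^^^^^^^^^^^^^^^^^^^^^^^^^^^^^^^^^^^^^^^^^^^^^^^^^^^^^^^^^^^^^^^^^^^^^^^^^^^^^^^^^^^^^^
    res = _minimize_neldermead(fun, x0, args, callback, bounds=bounds,
                               **options)
    fxcc = func(xcc)
    fx = function(np.copy(x), *(wrapper_args + args))
  File "fit.py", line 16, in cost
    a=p[2];P.append((proj(c,[p[0]+X[0]*np.cos(a)-X[1]*np.sin(a),p[1]+X[0]*np.sin(a)+X[1]*np.cos(a),X[2]])+.5)*4-.5)
                     ~~~~^^^^^^^^^^^^^^^^^^^^^^^^^^^^^^^^^^^^^^^^^^^^^^^^^^^^^^^^^^^^^^^^^^^^^^^^^^^^^^^^
  File "h.py", line 10, in proj
    c=bot.camera_info(cam);K=np.array([[c['fx'],0,c['cx']],[0,c['fy'],c['cy']],[0,0,1.]])
ValueError: time passes only in moves, steps and waits
```

```bash
sed -i 's/^from station import bot/from station import bot\nimport functools\n@functools.cache\ndef CI(cam): return bot.camera_info(cam)/; s/c=bot.camera_info(cam)/c=CI(cam)/' h.py; sed -i "s/^    for cams in.*'case'.*$/    print('case',sim(B,('top','scene'),mk,[.613,-.15,.2]))/" fit.py; python3 fit.py
```

```text
case (array([ 0.6154, -0.1551,  0.1614]), np.float64(0.03643545347656928))
2963
409
spat ('top',) (array([0.3992, 0.2979, 0.5085]), np.float64(0.8754218697266284))
spat ('scene',) (array([0.3961, 0.2979, 0.5393]), np.float64(0.13294621026894865))
spat ('top', 'scene') (array([0.3969, 0.2984, 0.5374]), np.float64(1.0094517900891764))
```

Run:
```python
from h import *
a=atz('top',(118.5,208.5),.009);b=atz('top',(148.5,260.6),.014)
print(a,b,np.hypot(*(a-b)[:2]),np.arctan2(*(a-b)[1::-1]))
d=(a-b)/np.linalg.norm(a-b);print(b+.065*d,a-.12*d)
```

```text
[0.50162839 0.35604299 0.009     ] [0.34215569 0.26444545 0.014     ] 0.18390663053485187 0.5213663884929581
[0.39849894 0.29680775 0.01223345] [0.39761009 0.29629721 0.01226132]
```

>>> step_arm(
  plan=[
    [0.16,-0.15,-0.08,0,0,0.115,0.2],
    [0.16,-0.15,-0.08,0,0,0.115,0.2],
    [0.16,-0.15,-0.08,0,0,0.115,0.2],
    [0.16,-0.15,-0.08,0,0,0.115,0.2],
    [0.17,-0.16,-0.08,0,0,0.115,0.2],
  ],
  grip_force=90,
)

```text
t: 1.62
tcp_pos: [0.3831, 0.3099, 0.1368]
eef_rot: [[-0.885, -0.466, 0.001], [-0.466, 0.885, 0.001], [-0.001, 0.0, -1.0]]
contact_force: [0.9, -0.3, -0.1]
finger_gap: 0.0514
gripper_force: 0.0
```

>>> step_arm(
  plan=[
    [0.018,-0.006,-0.18,0,0,0,0.0],
    [0,0,-0.18,0,0,0,0.0],
    [0,0,-0.12,0,0,0,0.0],
    [0,0,-0.032,0,0,0,0.0],
    [0,0,0,0,0,0,0.0],
  ],
)

```text
t: 2.25
tcp_pos: [0.3875, 0.3065, 0.0146]
eef_rot: [[-0.889, -0.458, 0.003], [-0.458, 0.889, -0.007], [0.001, -0.008, -1.0]]
contact_force: [-10.2, -10.7, 30.4]
finger_gap: 0.0428
gripper_force: 14.7
```

>>> step_arm(
  plan=[
    [0,0,0,0,0,0,-1],
    [0,0,0,0,0,0,-1],
    [0,0,0,0,0,0,-1],
    [0,0,0,0,0,0,-1],
    [0,0,0,0,0,0,-1],
  ],
)

```text
t: 2.88
tcp_pos: [0.3906, 0.3075, 0.0179]
eef_rot: [[-0.889, -0.459, 0.01], [-0.459, 0.889, -0.005], [-0.006, -0.009, -1.0]]
contact_force: [-7.3, -13.1, 36.4]
finger_gap: 0.0001
gripper_force: 18.2
```

>>> step_arm(
  plan=[
    [0,0,0.15,0,0,0,-1],
    [0,0,0.12,0,0,0,0.2],
    [0,0,0,0,0,0,0.2],
    [0,0,0,0,0,0,0.2],
    [0,0,0,0,0,0,0.2],
  ],
)

```text
t: 3.5
tcp_pos: [0.3854, 0.3088, 0.0749]
eef_rot: [[-0.888, -0.46, -0.003], [-0.46, 0.888, -0.002], [0.003, -0.0, -1.0]]
contact_force: [0.3, -0.3, -0.8]
finger_gap: 0.0515
gripper_force: 0.0
```

Run:
```python
from h import *
o=bot.get_obs();print(o['tcp_pos'],np.degrees(np.arctan2(*o['eef_rot'][1::-1,1])),o['contact_force'])
s=bot.snapshot('scene');t=bot.snapshot('top')
cv2.imwrite('pics/s1f.png',s);cv2.imwrite('pics/t1f.png',t)
f=lambda a:cv2.resize(a,(400,400),interpolation=cv2.INTER_CUBIC)
cv2.imwrite('pics/a1.png',np.hstack([f(s[240:340,290:390]),f(t[190:290,85:185])]))
for c in('scene','top'):
  for r in bot.landmark_of(c,'spatula_grip')[:2]:print(c,r['p'],r['xy'],atz(c,r['xy'],.009))
```

```text
[0.3853826  0.30880537 0.07488549] 117.41294779627039 [ 0.31803703 -0.32065765 -0.77350357]
scene 0.56 [342.9, 287.5] [0.40118112 0.30391352 0.009     ]
top 0.8 [134.5, 240.3] [0.40374967 0.30705994 0.009     ]
top 0.16 [282.3, 163.4] [ 0.61385228 -0.14166809  0.009     ]
```

View pics/a1.png

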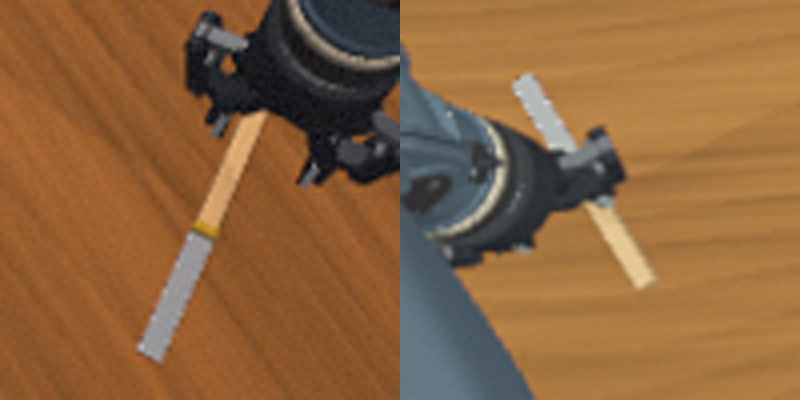

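The spatula is still flat: the scene tip is at about (327,329), the top tip at (115,209) and the top end at (147,262). It has been nudged a little. I'll re-measure with masks.

Run:
```python
from h import *
def P(c,tip,end):
    a=atz(c,tip,.009);b=atz(c,end,.012);d=(a-b);L=np.hypot(*d[:2]);d/=L
    print(c,a[:2],b[:2],'L',L,'yaw',np.degrees(np.arctan2(d[1],d[0])),'grip',(b+.065*d)[:2],(a-.12*d)[:2])
# old
P('top',(118.5,208.5),(148.5,260.6))
P('top',(115+.0,209.5),(147,261.5))
s=cv2.imread('pics/s1f.png');t=cv2.imread('pics/t1f.png')
for c,im,w,w2 in(('scene',s,(300,290,350,345),None),('top',t,(85,190,165,290),None)):
    h=cv2.cvtColor(im,cv2.COLOR_BGR2HSV).astype(int);x0,y0,x1,y1=w
    sub=h[y0:y1,x0:x1]
    blade=(sub[...,1]<70)&(sub[...,2]>120); wood=(sub[...,2]>190)&(sub[...,1]<140)&(sub[...,1]>=70)
    for n,m in(('blade',blade),('wood',wood)):
        k,l,st,ce=cv2.connectedComponentsWithStats(m.astype(np.uint8))
        for i in range(1,k):
            if st[i,4]>20:
                r=cv2.minAreaRect(np.argwhere(l==i)[:,::-1].astype(np.float32)); q=cv2.boxPoints(r)+[x0,y0]
                print(c,n,st[i,4],q.round(1).tolist(), atz(c,ce[i]+[x0,y0],.009 if n=='blade' else .015)[:2])
```

```text
top [0.50162839 0.35604299] [0.34233262 0.26499017] L 0.1834823073985894 yaw 29.75211121969036 grip [0.39876435 0.29724632] [0.39744672 0.29649317]
top [0.4991997  0.36626732] [0.34004112 0.26924446] L 0.1863998128431849 yaw 31.366431280814233 grip [0.39554175 0.30307757] [0.39673699 0.30380619]
scene blade 217 [[323.5, 327.6], [336.9, 297.5], [343.0, 300.2], [329.6, 330.3]] [0.46257185 0.34659474]
scene wood 29 [[339.4, 294.2], [342.2, 288.6], [346.2, 290.6], [343.4, 296.2]] [0.41210229 0.31548577]
top blade 173 [[108.0, 215.9], [115.6, 206.9], [137.6, 225.3], [130.0, 234.3]] [0.46573951 0.34306495]
top blade 36 [[90.6, 212.2], [93.4, 210.8], [99.8, 223.6], [97.0, 225.0]] [0.47578327 0.42308442]
top blade 37 [[100.0, 217.0], [102.9, 214.8], [112.6, 227.8], [109.7, 230.0]] [0.45890219 0.38850147]
top blade 71 [[94.0, 247.0], [110.0, 231.0], [114.0, 235.0], [98.0, 251.0]] [0.40824942 0.39416793]
top blade 303 [[85.0, 289.0], [85.0, 259.0], [102.0, 259.0], [102.0, 289.0]] [0.30174115 0.42780465]
top wood 120 [[131.1, 241.6], [135.6, 238.8], [148.3, 259.2], [143.9, 262.0]] [0.37060962 0.28838953]
```

>>> step_arm(
  plan=[
    [0.042,-0.015,0,0,0,0.042,0.2],
    [0,0,-0.1,0,0,0,0.2],
    [0,0,-0.1,0,0,0,0.2],
    [0,0,-0.085,0,0,0,0.2],
    [0,0,0,0,0,0,0.2],
  ],
)

```text
t: 4.32
tcp_pos: [0.3949, 0.3045, 0.0031]
eef_rot: [[-0.855, -0.518, -0.005], [-0.518, 0.855, -0.003], [0.006, 0.0, -1.0]]
contact_force: [-0.3, 0.2, 0.5]
finger_gap: 0.0509
gripper_force: 0.0
```

>>> step_arm(
  plan=[
    [0,0,0,0,0,0,-0.5],
    [0,0,0,0,0,0,-1],
    [0,0,0,0,0,0,-1],
    [0,0,0,0,0,0,-1],
    [0,0,0,0,0,0,-1],
  ],
)

```text
t: 4.95
tcp_pos: [0.3982, 0.3064, 0.0072]
eef_rot: [[-0.855, -0.518, 0.003], [-0.518, 0.855, 0.001], [-0.003, -0.0, -1.0]]
contact_force: [-0.9, -0.5, 6.3]
finger_gap: 0.0112
gripper_force: 90.0
```

>>> step_arm(
  plan=[
    [0,0,0.08,0,0,0,-1],
    [0,0,0.14,0,0,0,-1],
    [0,0,0.14,0,0,0,-1],
    [0,0,0,0,0,0,-1],
    [0,0,0,0,0,0,-1],
  ],
)

```text
t: 5.58
tcp_pos: [0.3966, 0.3055, 0.0946]
eef_rot: [[-0.855, -0.518, -0.001], [-0.518, 0.855, -0.001], [0.001, 0.0, -1.0]]
contact_force: [-0.6, -0.5, -0.8]
finger_gap: 0.0113
gripper_force: 89.3
```

Run:
```python
from h import *
o=bot.get_obs();print(o['tcp_pos'],o['eef_rot'],o['contact_force'],o['finger_gap'],o['torque'])
s=bot.snapshot('scene');t=bot.snapshot('top')
cv2.imwrite('pics/s2f.png',s);cv2.imwrite('pics/t2f.png',t)
f=lambda a:cv2.resize(a,(400,400),interpolation=cv2.INTER_CUBIC)
cv2.imwrite('pics/a2.png',np.hstack([f(s[240:340,290:390]),f(t[190:290,85:185])]))
```

```text
[0.39663432 0.30546284 0.09459857] [[-8.55468446e-01 -5.17854103e-01 -9.30522689e-04]
 [-5.17853805e-01  8.55468952e-01 -5.55333712e-04]
 [ 1.08361511e-03  6.80424665e-06 -9.99999413e-01]] [-0.58263754 -0.46434388 -0.7895273 ] 0.011276962228394161 [ 0.01304993  0.0090643  -0.03136221]
```

View pics/a2.png

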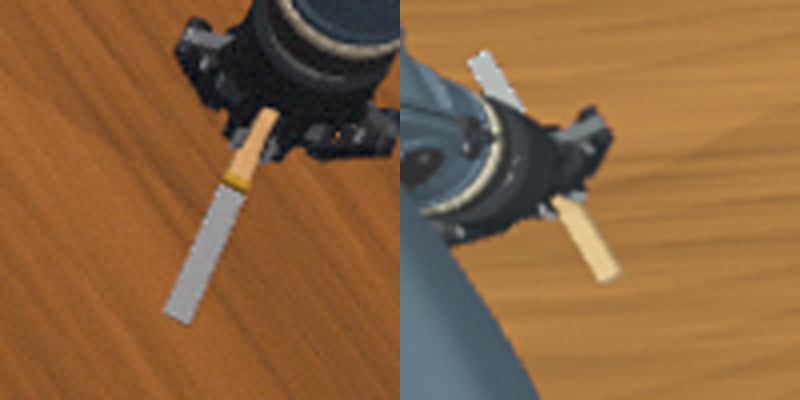

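The spatula is held level, with its tip at about (334,319) in scene and (105,204) in top. I'll triangulate it.

```bash
cat >> h.py <<'E'
def tri(a,b):
    (o1,d1),(o2,d2)=ray('scene',a),ray('top',b)
    A=np.stack([d1,-d2],1);s,*_=np.linalg.lstsq(A,o2-o1,rcond=None)
    p,q=o1+s[0]*d1,o2+s[1]*d2;return (p+q)/2,np.linalg.norm(p-q)
E
python3 - <<'E'
from h import *
np.set_printoptions(precision=4,suppress=True)
for c,f,w in(('scene','s2f',(320,275,360,325)),('top','t2f',(98,195,120,225))):
    im=cv2.imread(f'pics/{f}.png');x0,y0,x1,y1=w;h=cv2.cvtColor(im,cv2.COLOR_BGR2HSV).astype(int)[y0:y1,x0:x1]
    m=(h[...,1]<70)&(h[...,2]>110);k,l,st,ce=cv2.connectedComponentsWithStats(m.astype(np.uint8))
    for i in range(1,k):
        if st[i,4]>30:print(c,st[i,4],(cv2.boxPoints(cv2.minAreaRect(np.argwhere(l==i)[:,::-1].astype(np.float32)))+[x0,y0]).round(1).tolist())
T=np.array([0.3966,.3055,.0946]);R=bot.get_obs()['eef_rot']
p,e=tri((334.3,319.3),(104.8,204.2));print(p,e,R.T@(p-T))
for z in(.095,.1,.105):
  for uv in((334.3,319.3),(348.3,285.8)):print(z,R.T@(atz('scene',uv,z)-T))
  for uv in((104.8,204.2),(136.3,259.5)):print(z,'top',R.T@(atz('top',uv,z)-T))
E
```

```text
scene 251 [[330.1, 317.7], [344.4, 285.7], [351.0, 288.7], [336.8, 320.7]]
top 140 [[96.7, 208.3], [106.0, 201.6], [117.2, 217.0], [108.0, 223.7]]
[0.4955 0.3662 0.0924] 0.004475467831031346 [-0.116   0.0007  0.0018]
0.095 [-0.1163  0.0027 -0.0008]
0.095 [-0.0282  0.0015 -0.0005]
0.095 top [-0.1153 -0.0021 -0.0008]
0.095 top [ 0.0644  0.003  -0.0002]
0.1 [-0.1179  0.0024 -0.0058]
0.1 [-0.0302  0.0012 -0.0055]
0.1 top [-0.1132 -0.0031 -0.0058]
0.1 top [ 0.0657  0.002  -0.0052]
0.105 [-0.1195  0.0021 -0.0108]
0.105 [-0.0323  0.0008 -0.0105]
0.105 top [-0.1112 -0.0041 -0.0108]
0.105 top [ 0.0669  0.0009 -0.0102]
```

>>> step_arm(
  plan=[
    [0,-0.1,0,0,0,0,-1],
    [0,-0.2,0,0,0,-0.04,-1],
    [0,-0.2,0,0,0,-0.04,-1],
    [0,-0.2,0,0,0,-0.04,-1],
    [0,-0.2,0,0,0,-0.04,-1],
  ],
)

```text
t: 6.3
tcp_pos: [0.3958, 0.0792, 0.0939]
eef_rot: [[-0.958, -0.287, -0.002], [-0.287, 0.958, -0.0], [0.002, 0.0, -1.0]]
contact_force: [0.7, 0.1, 0.2]
finger_gap: 0.0113
gripper_force: 89.3
```

>>> step_arm(
  plan=[
    [0,-0.2,0,0,0,-0.04,-1],
    [0,-0.2,0,0,0,-0.043,-1],
    [0,-0.2,0,0,0,0,-1],
    [0,-0.2,0,0,0,0,-1],
    [0.015,-0.2,0,0,0,0,-1],
  ],
)

```text
t: 6.92
tcp_pos: [0.3995, -0.1703, 0.0939]
eef_rot: [[-0.987, -0.162, -0.002], [-0.162, 0.987, 0.002], [0.002, 0.002, -1.0]]
contact_force: [0.6, 0.8, -0.4]
finger_gap: 0.0111
gripper_force: 89.3
```

>>> step_arm(
  plan=[
    [0,-0.084,-0.1,0,0,0,-1],
    [0,0,-0.08,0,0,0,-1],
    [0,0,0,0,0,0,-1],
    [0,0,0,0,0,0,-1],
    [0,0,0,0,0,0,-1],
  ],
)

```text
t: 7.55
tcp_pos: [0.4015, -0.1903, 0.0514]
eef_rot: [[-0.987, -0.163, 0.001], [-0.163, 0.987, -0.001], [-0.001, -0.001, -1.0]]
contact_force: [-0.4, -0.4, -0.5]
finger_gap: 0.0109
gripper_force: 89.3
```

```bash
cat > w.py <<'E'
from h import *
np.set_printoptions(precision=4,suppress=True)
c0=np.array([.6154,-.1552,0]);a=.163;X=np.array([[np.cos(a),-np.sin(a),0],[np.sin(a),np.cos(a),0],[0,0,1]])
o=bot.get_obs();T=o['tcp_pos'];R=o['eef_rot']
print('t',o['t'],'tcp',T,'in case',X.T@(T-c0),'tip in case',X.T@(T+R@[-.117,0,-.002]-c0),'R in case\n',X.T@R,'F case',X.T@o['contact_force'],'gap',o['finger_gap'],o['gripper_force'])
E
python3 w.py
```

```text
t 7.55 tcp [ 0.4015 -0.1903  0.0514] in case [-0.2168  0.      0.0514] tip in case [-0.0998  0.0001  0.0535] R in case
 [[-1.     -0.0004  0.0012]
 [-0.0004  1.     -0.0012]
 [-0.0012 -0.0012 -1.    ]] F case [-0.4946 -0.3141 -0.459 ] gap 0.010933994679559892 89.3133008480072
```

>>> step_arm(
  plan=[
    [0,0,-0.03,0,0,0,-1],
    [0.03,0.005,0,0,0,0,-1],
    [0,0,0,0,0,0,-1],
    [0,0,0,0,0,0,-1],
    [0,0,0,0,0,0,-1],
  ],
)

```text
t: 8.18
tcp_pos: [0.4083, -0.189, 0.043]
eef_rot: [[-0.987, -0.162, -0.0], [-0.162, 0.987, -0.0], [0.0, -0.0, -1.0]]
contact_force: [-0.3, 1.0, -0.8]
finger_gap: 0.0115
gripper_force: 89.3
```

```bash
python3 w.py
python3 - <<'E'
from h import *
s=bot.snapshot('scene');t=bot.snapshot('top')
cv2.imwrite('pics/s3f.png',s);cv2.imwrite('pics/t3f.png',t)
f=lambda a:cv2.resize(a,(400,400),interpolation=cv2.INTER_CUBIC)
cv2.imwrite('pics/a3.png',np.hstack([f(s[120:220,170:270]),f(t[150:250,230:330])]))
E
```

```text
t 8.175 tcp [ 0.4083 -0.189   0.043 ] in case [-0.2099  0.0002  0.043 ] tip in case [-0.0929  0.0002  0.045 ] R in case
 [[-1.      0.0003 -0.0001]
 [ 0.0003  1.     -0.    ]
 [ 0.0001 -0.     -1.    ]] F case [-0.1103  1.014  -0.8358] gap 0.011483755216176374 89.31581854820251
```

View pics/a3.png

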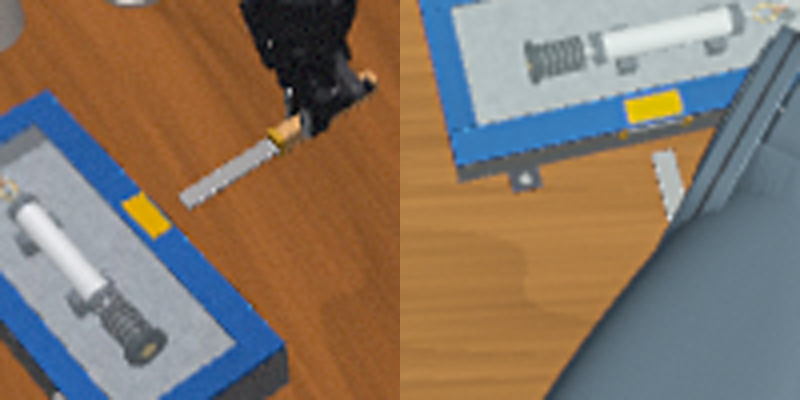

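The blade is in line with the yellow patch, with its tip at about (216,169) in scene and (296,188) in top. Now to check its height.

Run:
```python
from w import *
for z in(.04,.045,.05):
  p=c0+X@np.array([-.0929,0,z]);print(z,proj('scene',p),proj('top',p))
print('patch ctr',proj('scene',c0+X@np.array([-.062,0,.056])),proj('top',c0+X@np.array([-.062,0,.056])))
p,e=tri((216.25,169.5),(295.75,188.25));print(X.T@(p-c0),e)
for c,f,w in(('scene','s3f',(212,150,245,175)),('top','t3f',(285,184,303,208))):
    im=cv2.imread(f'pics/{f}.png');x0,y0,x1,y1=w;h=cv2.cvtColor(im,cv2.COLOR_BGR2HSV).astype(int)[y0:y1,x0:x1]
    m=(h[...,1]<70)&(h[...,2]>120);k,l,st,ce=cv2.connectedComponentsWithStats(m.astype(np.uint8))
    for i in range(1,k):
        if st[i,4]>20:print(c,st[i,4],(cv2.boxPoints(cv2.minAreaRect(np.argwhere(l==i)[:,::-1].astype(np.float32)))+[x0,y0]).round(1).tolist())
```

```text
t 8.275 tcp [ 0.4083 -0.1891  0.043 ] in case [-0.2099  0.0002  0.043 ] tip in case [-0.0929  0.0001  0.045 ] R in case
 [[-1.      0.0004  0.    ]
 [ 0.0004  1.     -0.    ]
 [-0.     -0.     -1.    ]] F case [ 0.5416 -0.173  -0.381 ] gap 0.010941604868494331 89.31596517562866
0.04 [215.5979 171.0352] [294.9588 188.6232]
0.045 [215.4488 170.0482] [295.1218 188.1901]
0.05 [215.2986 169.0539] [295.2862 187.7532]
patch ctr [206.6216 173.2952] [292.9086 177.245 ]
[-0.0947 -0.0004  0.0464] 0.0027314065557935687
scene 122 [[214.4, 168.0], [236.8, 153.6], [239.3, 157.5], [217.0, 172.0]]
top 87 [[292.5, 188.1], [297.9, 186.8], [302.2, 203.7], [296.8, 205.1]]
```

>>> step_arm(
  plan=[
    [0.047,0.0077,0,0,0,0,-1],
    [0.047,0.0077,0,0,0,0,-1],
    [0.047,0.0077,0,0,0,0,-1],
    [0.047,0.0077,0,0,0,0,-1],
    [0,0,0,0,0,0,-1],
  ],
)

```text
t: 8.9
tcp_pos: [0.4563, -0.1812, 0.043]
eef_rot: [[-0.987, -0.163, 0.0], [-0.163, 0.987, -0.0], [-0.0, -0.0, -1.0]]
contact_force: [-0.4, 0.2, -0.4]
finger_gap: 0.0111
gripper_force: 89.3
```

```bash
python3 w.py
```

```text
t 8.9 tcp [ 0.4563 -0.1812  0.043 ] in case [-0.1612  0.0002  0.043 ] tip in case [-0.0442  0.0003  0.045 ] R in case
 [[-1.     -0.0007  0.0002]
 [-0.0007  1.     -0.0001]
 [-0.0002 -0.0001 -1.    ]] F case [-0.3581  0.2992 -0.4402] gap 0.011085083712866364 89.31592583656311
```

>>> step_arm(
  plan=[
    [0.0043,0.0007,0.078,0,0,0,-1],
    [0.013,0.002,0.063,0,0,0,-1],
    [0.0217,0.0036,0.06,0,0,0,-1],
    [0.0296,0.0049,0.057,0,0,0,-1],
    [0,0,0,0,0,0,-1],
  ],
)

```text
t: 9.52
tcp_pos: [0.4742, -0.1791, 0.1094]
eef_rot: [[-0.987, -0.162, 0.004], [-0.162, 0.987, -0.002], [-0.003, -0.002, -1.0]]
contact_force: [-0.6, 0.6, -0.6]
finger_gap: 0.0109
gripper_force: 89.3
```

```bash
python3 w.py;python3 - <<'E'
from h import *
s=bot.snapshot('scene');t=bot.snapshot('top')
f=lambda a:cv2.resize(a,(400,400),interpolation=cv2.INTER_CUBIC)
cv2.imwrite('pics/a4.png',np.hstack([f(s[120:250,130:260]),f(t[110:240,220:350])]))
E
```

```text
t 9.525 tcp [ 0.4742 -0.1791  0.1094] in case [-0.1432 -0.0007  0.1094] tip in case [-0.0262 -0.0007  0.1118] R in case
 [[-1.     -0.      0.0035]
 [-0.      1.     -0.0022]
 [-0.0035 -0.0022 -1.    ]] F case [-0.5338  0.6843 -0.5876] gap 0.010919637596682042 89.2947506904602
```

View pics/a4.png

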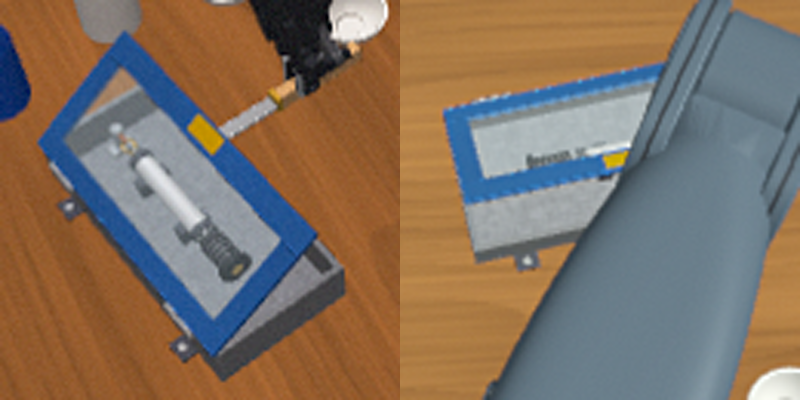

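The lid is about 30° up and rides on the blade. I'll keep following the arc.

>>> step_arm(
  plan=[
    [0.0371,0.0061,0.052,0,0,0,-1],
    [0.0438,0.0072,0.046,0,0,0,-1],
    [0.0497,0.0082,0.04,0,0,0,-1],
    [0.0549,0.009,0.032,0,0,0,-1],
    [0.0588,0.0097,0.024,0,0,0,-1],
  ],
)

```text
t: 10.25
tcp_pos: [0.5329, -0.1683, 0.1555]
eef_rot: [[-0.987, -0.162, -0.002], [-0.162, 0.987, 0.001], [0.002, 0.001, -1.0]]
contact_force: [-1.9, 0.1, -0.8]
finger_gap: 0.0111
gripper_force: 89.3
```

>>> step_arm(
  plan=[
    [0.0616,0.0101,0.0156,0,0,0,-1],
    [0.0631,0.0104,0.007,0,0,0,-1],
    [0.0631,0.0104,-0.0024,0,0,0,-1],
    [0.03,0.005,-0.005,0,0,0,-1],
    [0,0,0,0,0,0,-1],
  ],
)

```text
t: 10.88
tcp_pos: [0.588, -0.1595, 0.1592]
eef_rot: [[-0.987, -0.162, -0.001], [-0.162, 0.987, 0.0], [0.0, 0.0, -1.0]]
contact_force: [-0.5, 0.1, -1.1]
finger_gap: 0.0113
gripper_force: 89.3
```

```bash
python3 w.py
```

```text
t 10.875 tcp [ 0.588  -0.1595  0.1592] in case [-0.0277  0.0002  0.1592] tip in case [0.0893 0.0002 0.1611] R in case
 [[-1.      0.0002 -0.0005]
 [ 0.0002  1.      0.0002]
 [ 0.0005  0.0002 -1.    ]] F case [-0.524   0.197  -1.1027] gap 0.011284743246685974 89.32279229164124
```

>>> step_arm(
  plan=[
    [0.032,0.0053,-0.004,0,0,0,-1],
    [0.032,0.0053,-0.005,0,0,0,-1],
    [0.016,0.0027,-0.003,0,0,0,-1],
    [0,0,0,0,0,0,-1],
    [0,0,0,0,0,0,-1],
  ],
)

```text
t: 11.5
tcp_pos: [0.6082, -0.1562, 0.157]
eef_rot: [[-0.987, -0.162, 0.001], [-0.162, 0.987, 0.0], [-0.001, -0.0, -1.0]]
contact_force: [0.1, 0.4, -1.2]
finger_gap: 0.0113
gripper_force: 89.3
```

```bash
python3 w.py
```

```text
t 11.5 tcp [ 0.6082 -0.1562  0.157 ] in case [-0.0072  0.0002  0.157 ] tip in case [0.1098 0.0002 0.1591] R in case
 [[-1.      0.0003  0.0007]
 [ 0.0003  1.     -0.0001]
 [-0.0007 -0.0001 -1.    ]] F case [ 0.1711  0.3908 -1.209 ] gap 0.011328728951952492 89.29656744003296
```

>>> step_arm(
  plan=[
    [-0.05,0.07,0.02,0,0,0,-1],
    [-0.09,0.14,0,0,0,0,-1],
    [-0.09,0.14,0,0,0,0,-1],
    [-0.09,0.14,0,0,0,0,-1],
    [-0.09,0.14,0,0,0,0,-1],
  ],
)

```text
t: 12.12
tcp_pos: [0.5049, 0.0024, 0.1623]
eef_rot: [[-0.987, -0.162, 0.001], [-0.162, 0.987, 0.0], [-0.001, -0.0, -1.0]]
contact_force: [-0.1, -0.0, -1.0]
finger_gap: 0.0111
gripper_force: 89.3
```

>>> step_arm(
  plan=[
    [-0.09,0.14,0,0,0,0,-1],
    [-0.09,0.14,0,0,0,0,-1],
    [-0.09,0.14,-0.05,0,0,0,-1],
    [-0.09,0.14,-0.1,0,0,0,-1],
    [-0.09,0.14,-0.1,0,0,0,-1],
  ],
)

```text
t: 12.75
tcp_pos: [0.3928, 0.1776, 0.0995]
eef_rot: [[-0.987, -0.162, 0.003], [-0.162, 0.987, 0.001], [-0.003, 0.001, -1.0]]
contact_force: [0.6, 0.9, -0.1]
finger_gap: 0.0111
gripper_force: 89.3
```

>>> step_arm(
  plan=[
    [0,0,-0.1,0,0,0,-1],
    [0,0,-0.1,0,0,0,-1],
    [0,0,-0.06,0,0,0,-1],
    [0,0,-0.03,0,0,0,-1],
    [0,0,0,0,0,0,-1],
  ],
)

```text
t: 13.38
tcp_pos: [0.3931, 0.1762, 0.0268]
eef_rot: [[-0.987, -0.162, -0.0], [-0.162, 0.987, 0.0], [0.0, 0.0, -1.0]]
contact_force: [0.8, 1.0, -1.1]
finger_gap: 0.0115
gripper_force: 89.3
```

```bash
python3 w.py|head -1
python3 - <<'E'
from h import *
s=bot.snapshot('scene');t=bot.snapshot('top');cv2.imwrite('pics/s5f.png',s);cv2.imwrite('pics/t5f.png',t)
f=lambda a:cv2.resize(a,(400,500),interpolation=cv2.INTER_CUBIC)
cv2.imwrite('pics/a5.png',np.hstack([f(s[110:310,130:290]),f(t[90:290,160:320])]))
E
```

```text
t 13.375 tcp [0.3931 0.1762 0.0268] in case [-0.1656  0.3631  0.0268] tip in case [-0.0486  0.363   0.0288] R in case
```

View pics/a5.png

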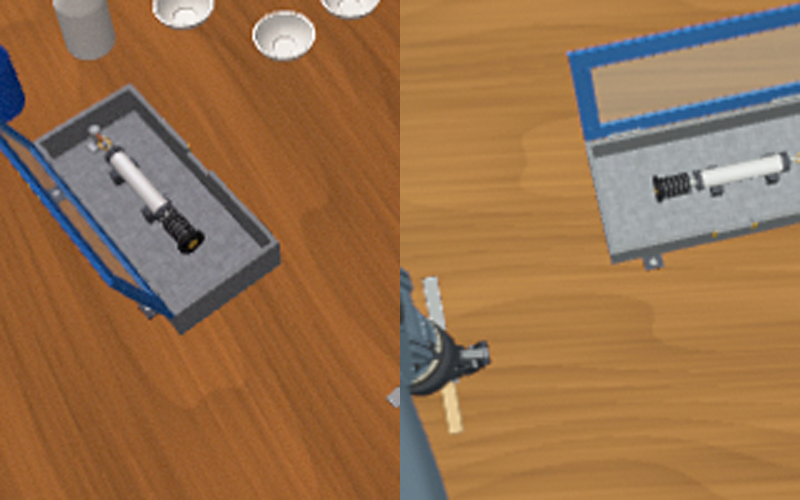

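The lid stands open past upright, the tester is bare (knob at crop (675,187) in top), and the spatula is level in the grip. I'll lower it to the bench.

>>> step_arm(
  plan=[
    [0,0,-0.03,0,0,0,-1],
    [0,0,-0.025,0,0,0,-1],
    [0,0,-0.015,0,0,0,-1],
    [0,0,0,0,0,0,-1],
    [0,0,0,0,0,0,-1],
  ],
)

```text
t: 14.1
tcp_pos: [0.393, 0.1763, 0.0093]
eef_rot: [[-0.987, -0.162, 0.0], [-0.162, 0.987, 0.0], [-0.0, 0.0, -1.0]]
contact_force: [-0.8, -0.2, -1.4]
finger_gap: 0.0108
gripper_force: 89.3
```

>>> step_arm(
  plan=[
    [0,0,-0.005,0,0,0,-1],
    [0,0,-0.004,0,0,0,-1],
    [0,0,0,0,0,0,-1],
    [0,0,0,0,0,0,-1],
    [0,0,0,0,0,0,-1],
  ],
)

```text
t: 14.72
tcp_pos: [0.3931, 0.1764, 0.0072]
eef_rot: [[-0.987, -0.162, 0.0], [-0.162, 0.987, 0.0], [-0.0, 0.0, -1.0]]
contact_force: [0.1, -1.0, 0.6]
finger_gap: 0.0115
gripper_force: 89.6
```

>>> step_arm(
  plan=[
    [0,0,-0.002,0,0,0,-1],
    [0,0,0,0,0,0,-0.4],
    [0,0,0,0,0,0,0.1],
    [0,0,0,0,0,0,0.1],
    [0,0,0,0,0,0,0.1],
  ],
)

```text
t: 15.35
tcp_pos: [0.3929, 0.1763, 0.0064]
eef_rot: [[-0.987, -0.162, -0.0], [-0.162, 0.987, -0.0], [0.0, -0.0, -1.0]]
contact_force: [0.0, -0.3, -0.2]
finger_gap: 0.0471
gripper_force: 0.0
```

>>> step_arm(
  plan=[
    [0,0,0.1,0,0,0,0.1],
    [0,0,0.15,0,0,0,0.1],
    [0,0,0.15,0,0,0,0.1],
    [0,0,0,0,0,0,0.1],
    [0,0,0,0,0,0,0.1],
  ],
)

```text
t: 15.98
tcp_pos: [0.3928, 0.1762, 0.1061]
eef_rot: [[-0.987, -0.162, -0.0], [-0.162, 0.987, -0.0], [0.0, -0.0, -1.0]]
contact_force: [-0.6, -0.1, 0.5]
finger_gap: 0.0469
gripper_force: 0.0
```

Run:
```python
from w import *
s=bot.snapshot('scene');t=bot.snapshot('top');cv2.imwrite('pics/s6f.png',s);cv2.imwrite('pics/t6f.png',t)
for k,z in(('knob',.032),('mouth',.032),('spatula_grip',.009)):
  for c in('scene','top'):
    for r in bot.landmark_of(c,k)[:2]: print(k,c,round(r['p'],2),r['xy'],X.T@(atz(c,r['xy'],z)-c0))
K=c0+X@np.array([0,.056,.032]);print('knob exp',K,proj('scene',K),proj('top',K),'delta',K-T)
```

```text
t 15.975 tcp [0.3928 0.1762 0.1061] in case [-0.1659  0.3632  0.1061] tip in case [-0.0489  0.3631  0.108 ] R in case
 [[-1.      0.0003 -0.0004]
 [ 0.0003  1.     -0.0001]
 [ 0.0004 -0.0001 -1.    ]] F case [-0.5804 -0.0537  0.5368] gap 0.0468773952783345 0.0
knob scene 0.56 [191.9, 193.2] [0.0046 0.0147 0.032 ]
knob scene 0.46 [203.8, 200.7] [-0.0074  0.0578  0.032 ]
knob top 0.63 [270.7, 162.8] [0.0031 0.0505 0.032 ]
mouth scene 0.68 [196.5, 199.4] [0.0063 0.0408 0.032 ]
mouth scene 0.51 [315.7, 249.0] [-0.1489  0.3699  0.032 ]
mouth top 0.58 [279.2, 164.0] [-0.0062  0.0264  0.032 ]
spatula_grip scene 0.53 [320.4, 248.9] [-0.1686  0.3725  0.009 ]
spatula_grip top 0.73 [180.4, 240.0] [-0.1626  0.36    0.009 ]
spatula_grip top 0.27 [184.0, 247.9] [-0.1876  0.3538  0.009 ]
knob exp [ 0.6063 -0.0999  0.032 ] [201.3387 201.6892] [269.1423 164.1443] delta [ 0.2135 -0.2762 -0.0741]
```

>>> step_arm(
  plan=[
    [0.095,-0.123,0.088,0,0,-0.11,0.35],
    [0.095,-0.123,0.088,0,0,-0.11,0.35],
    [0.095,-0.123,0,0,0,-0.11,0.35],
    [0.095,-0.123,0,0,0,-0.11,0.35],
    [0.095,-0.123,0,0,0,-0.11,0.35],
  ],
)

```text
t: 17.0
tcp_pos: [0.5125, 0.0215, 0.1504]
eef_rot: [[-0.76, 0.65, 0.0], [0.65, 0.76, 0.0], [0.0, 0.0, -1.0]]
contact_force: [-0.2, 0.5, -0.2]
finger_gap: 0.0575
gripper_force: 0.0
```

>>> step_arm(
  plan=[
    [0.095,-0.123,0,0,0,-0.11,0.35],
    [0.095,-0.123,0,0,0,-0.11,0.35],
    [0.095,-0.123,0,0,0,-0.11,0.35],
    [0.095,-0.123,0,0,0,-0.11,0.35],
    [0,0,0,0,0,-0.01,0.35],
  ],
)

```text
t: 17.62
tcp_pos: [0.6076, -0.1027, 0.1492]
eef_rot: [[-0.158, 0.987, -0.001], [0.987, 0.158, -0.0], [-0.0, -0.001, -1.0]]
contact_force: [-0.9, 0.5, -0.6]
finger_gap: 0.0578
gripper_force: 0.0
```

Run:
```python
from w import *
K=c0+X@np.array([0,.058,.013]);print('delta shares',(K-T)/.25, 'yaw err deg',np.degrees(np.arctan2((X.T@R)[1,1],(X.T@R)[0,1])))
```

```text
t 17.625 tcp [ 0.6076 -0.1027  0.1492] in case [0.0008 0.053  0.1492] tip in case [ 0.0003 -0.064   0.1512] R in case
 [[ 0.004   1.     -0.0008]
 [ 1.     -0.004  -0.0001]
 [-0.0001 -0.0008 -1.    ]] F case [-0.7792  0.5901 -0.6266] gap 0.05777587358047594 0.0
delta shares [-0.0064  0.0191 -0.5449] yaw err deg -0.2269667729851139
```

>>> step_arm(
  plan=[
    [-0.0064,0.019,-0.1,0,0,0,0.35],
    [0,0,-0.15,0,0,0,0.35],
    [0,0,-0.15,0,0,0,0.35],
    [0,0,-0.1,0,0,0,0.35],
    [0,0,-0.04,0,0,0,0.35],
  ],
)

```text
t: 18.25
tcp_pos: [0.6029, -0.0944, 0.0132]
eef_rot: [[-0.163, 0.987, -0.004], [0.987, 0.163, 0.001], [0.002, -0.004, -1.0]]
contact_force: [1.2, 0.7, -0.4]
finger_gap: 0.0574
gripper_force: 0.0
```

>>> step_arm(
  plan=[
    [0,0,0,0,0,0,0.35],
    [0,0,0,0,0,0,0],
    [0,0,0,0,0,0,-0.3],
    [0,0,0,0,0,0,-1],
    [0,0,0,0,0,0,-1],
  ],
  grip_force=70,
)

```text
t: 18.88
tcp_pos: [0.6056, -0.0961, 0.0175]
eef_rot: [[-0.162, 0.987, 0.001], [0.987, 0.162, -0.001], [-0.001, 0.001, -1.0]]
contact_force: [-2.1, 0.2, 6.4]
finger_gap: 0.0241
gripper_force: 68.5
```

```bash
python3 w.py
```

```text
t 18.875 tcp [ 0.6056 -0.0961  0.0175] in case [-0.0001  0.0599  0.0175] tip in case [-0.0001 -0.0571  0.0196] R in case
 [[ 0.0003  1.      0.0011]
 [ 1.     -0.0003 -0.0012]
 [-0.0012  0.0011 -1.    ]] F case [-2.0675  0.5849  6.3721] gap 0.024060949461255327 68.50701928138733
```

>>> step_arm(
  plan=[
    [-0.005,0.03,0,0,0,0,-1],
    [-0.005,0.03,0,0,0,0,-1],
    [-0.005,0.032,0,0,0,0,-1],
    [-0.005,0.03,0,0,0,0,-1],
    [-0.005,0.03,0,0,0,0,-1],
  ],
)

```text
t: 19.5
tcp_pos: [0.6001, -0.0628, 0.0175]
eef_rot: [[-0.159, 0.987, 0.003], [0.987, 0.16, -0.011], [-0.011, 0.001, -1.0]]
contact_force: [-1.3, -11.3, 3.5]
finger_gap: 0.0238
gripper_force: 68.6
```

>>> step_arm(
  plan=[
    [0,0,0,0,0,0,-1],
    [0,0,0,0,0,0,-1],
    [0,0,0,0,0,0,-1],
    [0,0,0,0,0,0,-1],
    [0,0,0,0,0,0,-1],
  ],
)

```text
t: 20.12
tcp_pos: [0.6001, -0.063, 0.0175]
eef_rot: [[-0.159, 0.987, 0.003], [0.987, 0.159, -0.011], [-0.011, 0.001, -1.0]]
contact_force: [-2.0, -11.4, 3.1]
finger_gap: 0.0241
gripper_force: 68.6
```

```bash
python3 w.py
python3 - <<'E'
from h import *
s=bot.snapshot('scene');t=bot.snapshot('top');cv2.imwrite('pics/s7f.png',s);cv2.imwrite('pics/t7f.png',t)
f=lambda a:cv2.resize(a,(400,400),interpolation=cv2.INTER_CUBIC)
cv2.imwrite('pics/a7.png',np.hstack([f(s[160:230,160:230]),f(t[130:200,235:305])]))
E
```

```text
t 20.125 tcp [ 0.6001 -0.063   0.0175] in case [-0.0001  0.0934  0.0175] tip in case [-0.0005 -0.0235  0.0208] R in case
 [[ 0.0029  1.      0.0008]
 [ 0.9999 -0.0029 -0.011 ]
 [-0.011   0.0008 -0.9999]] F case [ -3.7864 -10.9049   3.0635] gap 0.024148605583883313 68.60178351402283
```

View pics/a7.png

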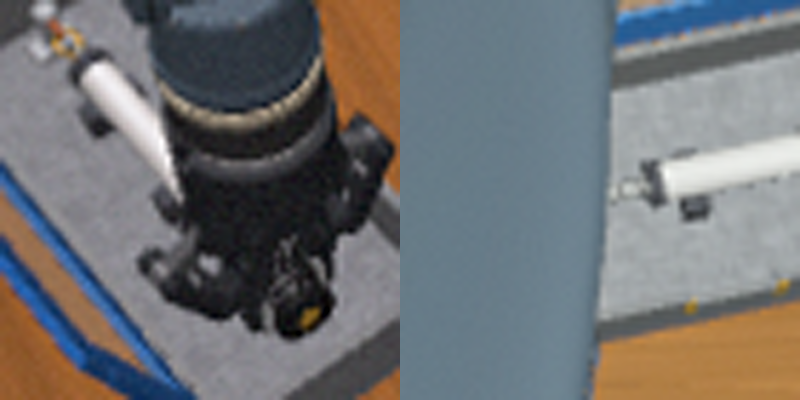

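The rod is drawn about 34 mm, by TCP travel and by the 11 N pull. The top view shows the bare rod at (630,188), next to the mouth at (650,185), with no red yet. I'll draw it the rest in small steps.

>>> step_arm(
  plan=[
    [-0.0025,0.016,0,0,0,0,-1],
    [-0.0025,0.016,0,0,0,0,-1],
    [0,0,0,0,0,0,-1],
    [0,0,0,0,0,0,-1],
    [0,0,0,0,0,0,-1],
  ],
)

```text
t: 20.85
tcp_pos: [0.5989, -0.0557, 0.0175]
eef_rot: [[-0.159, 0.987, 0.003], [0.987, 0.159, -0.012], [-0.012, 0.001, -1.0]]
contact_force: [-1.7, -11.4, 4.1]
finger_gap: 0.0237
gripper_force: 68.6
```

```bash
python3 w.py
python3 - <<'E'
from h import *
t=bot.snapshot('top');cv2.imwrite('pics/t8f.png',t)
h=cv2.cvtColor(t,cv2.COLOR_BGR2HSV)[165:190,260:290].astype(int)
m=((h[...,0]<8)|(h[...,0]>170))&(h[...,1]>120)
print([(x+260,y+165,h[y,x].tolist()) for y,x in np.argwhere(m)])
E
```

```text
t 20.85 tcp [ 0.5989 -0.0557  0.0175] in case [-0.0001  0.1008  0.0175] tip in case [-0.0005 -0.0161  0.0209] R in case
 [[ 0.0034  1.      0.0006]
 [ 0.9999 -0.0034 -0.0124]
 [-0.0124  0.0007 -0.9999]] F case [ -3.5495 -10.9204   4.103 ] gap 0.023655224565291587 68.60111474990845
[]
```

Run:
```python
from w import *
for y in(.02,.027,.04): 
  p=c0+X@np.array([0,y,.032]);print(y,proj('top',p))
for f in('t7f','t8f'):
    h=cv2.cvtColor(cv2.imread(f'pics/{f}.png'),cv2.COLOR_BGR2HSV).astype(int)
    for r in(161,162,163,164): print(f,r,[h[r,x].tolist() for x in range(271,281)])
fs=[]
for _ in range(5): o=bot.get_obs();fs.append(X.T@o['contact_force'])
print(np.mean(fs,0),np.std(fs,0))
```

```text
t 20.9 tcp [ 0.5989 -0.0557  0.0175] in case [-0.0001  0.1008  0.0175] tip in case [-0.0005 -0.0161  0.0209] R in case
 [[ 0.0034  1.      0.0006]
 [ 0.9999 -0.0034 -0.0124]
 [-0.0124  0.0007 -0.9999]] F case [ -2.5916 -11.3283   3.8246] gap 0.023761831857226957 68.60109686851501
0.02 [280.7743 161.6318]
0.027 [278.5148 162.12  ]
0.04 [274.3157 163.0271]
t7f 161 [[100, 27, 144], [95, 9, 174], [101, 12, 167], [95, 11, 144], [84, 8, 150], [90, 9, 145], [68, 7, 148], [102, 14, 94], [111, 26, 98], [108, 10, 123]]
t7f 162 [[95, 22, 138], [68, 6, 177], [60, 5, 155], [66, 7, 190], [72, 7, 192], [60, 4, 172], [50, 5, 169], [78, 9, 147], [107, 22, 106], [116, 18, 112]]
t7f 163 [[94, 13, 158], [60, 5, 197], [60, 5, 150], [68, 5, 193], [66, 7, 192], [60, 4, 179], [60, 6, 127], [68, 8, 132], [107, 18, 97], [107, 18, 100]]
t7f 164 [[90, 17, 151], [54, 7, 177], [75, 7, 146], [68, 7, 149], [75, 10, 160], [90, 10, 148], [94, 15, 120], [95, 17, 90], [116, 22, 81], [109, 25, 83]]
t8f 161 [[99, 11, 168], [95, 9, 173], [103, 14, 170], [105, 11, 141], [90, 10, 152], [30, 2, 169], [2, 101, 202], [0, 125, 141], [117, 23, 99], [103, 14, 124]]
t8f 162 [[96, 8, 150], [78, 7, 178], [60, 6, 185], [66, 8, 159], [73, 9, 192], [60, 4, 200], [4, 51, 212], [1, 146, 178], [150, 15, 100], [104, 25, 112]]
t8f 163 [[66, 9, 143], [60, 5, 198], [72, 6, 199], [68, 7, 145], [75, 8, 187], [73, 10, 187], [45, 6, 179], [1, 132, 159], [150, 14, 94], [104, 27, 103]]
t8f 164 [[70, 6, 129], [60, 7, 175], [72, 7, 172], [80, 6, 126], [84, 8, 158], [86, 14, 151], [90, 13, 153], [177, 48, 102], [107, 22, 80], [110, 27, 84]]
[ -2.5916 -11.3283   3.8246] [0. 0. 0.]
```

Red has started to show at (277–278, 161–163) in top. I'll calibrate its growth against the draw with small steps.

```bash
cat > red.py <<'E'
from w import *
A=[];Y=[];Fy=[];P=[]
for _ in range(8):
    t=bot.snapshot('top').astype(float);o=bot.get_obs()
    q=t[155:170,270:284];P.append(q);A.append(np.clip(q[...,2]-q[...,1]-6,0,None).sum())
    g=o['tcp_pos']-.0145*o['eef_rot'][:,2];Y.append((X.T@(g-c0))[1]*1e3);Fy.append((X.T@o['contact_force'])[1])
print('A',np.mean(A),np.std(A),'grasp y mm',np.mean(Y),'Fy',np.mean(Fy))
q=np.mean(P,0);print((q[...,2]-q[...,1])[4:12].round().astype(int))
E
python3 red.py | tail -9
```

```text
A 345.25 1.8540496217739157 grasp y mm 101.01055882965903 Fy -11.767634839611121
[[-5 -6 -5 -5 -6 -6 -8 -6 -5 -4 -2 -1 -2 -2]
 [-5 -6 -5 -5 -6 -6 -7 11  6 -7 -3 -2 -2 -2]
 [-5 -5 -5 -5 -4 -7  0 75 70 -2 -4 -2 -2 -2]
 [-5 -4 -4 -4 -4 -6 -4 36 98  7 -6 -2 -3 -2]
 [-4 -4 -5 -4 -3 -5 -6 -1 78  6 -6 -2 -2 -2]
 [-4 -4 -4 -4 -3 -6 -7 -8 18 -2 -4 -2 -2 -2]
 [-4 -4 -4 -5 -6 -6 -6 -6 -5 -5 -4 -3 -4 -5]
 [-4 -7 -5 -5 -5 -5 -5 -5 -6 -5 -6 -4 -5 -6]]
```

>>> step_arm(
  plan=[
    [-0.001,0.006,0,0,0,0,-1],
    [0,0,0,0,0,0,-1],
    [0,0,0,0,0,0,-1],
    [0,0,0,0,0,0,-1],
    [0,0,0,0,0,0,-1],
  ],
)

```text
t: 21.92
tcp_pos: [0.5987, -0.0544, 0.0175]
eef_rot: [[-0.159, 0.987, 0.003], [0.987, 0.159, -0.012], [-0.013, 0.001, -1.0]]
contact_force: [-0.5, -12.3, 3.6]
finger_gap: 0.024
gripper_force: 68.6
```

```bash
python3 red.py | tail -9
```

```text
A 648.75 2.331844763272204 grasp y mm 102.37604739989843 Fy -12.255949209130062
[[ -5  -5  -5  -5  -5  -6  -9  -7  -5  -4  -2  -1  -2  -2]
 [ -5  -5  -5  -5  -6  -8 -10  24   6  -8  -4  -2  -2  -3]
 [ -6  -6  -5  -5  -5  -8   4 154  82  -4  -5  -2  -2  -2]
 [ -5  -4  -4  -4  -3  -8  -7 112 115   3  -7  -2  -2  -2]
 [ -4  -5  -5  -4  -4  -8  -4  77  96   3  -6  -2  -2  -2]
 [ -4  -4  -4  -4  -5  -7  -6  21  22  -4  -4  -2  -2  -1]
 [ -4  -5  -4  -5  -6  -6  -7  -6  -7  -6  -4  -3  -4  -5]
 [ -5  -6  -5  -5  -6  -4  -6  -6  -6  -6  -5  -4  -6  -6]]
```

Both estimates agree: 42.4 mm drawn. About 2.8 mm to go.

>>> step_arm(
  plan=[
    [-0.001,0.006,0,0,0,0,-1],
    [-0.001,0.0055,0,0,0,0,-1],
    [0,0,0,0,0,0,-1],
    [0,0,0,0,0,0,-1],
    [0,0,0,0,0,0,-1],
  ],
)

```text
t: 22.95
tcp_pos: [0.5982, -0.0517, 0.0175]
eef_rot: [[-0.159, 0.987, 0.003], [0.987, 0.159, -0.013], [-0.013, 0.001, -1.0]]
contact_force: [-1.7, -12.6, 3.3]
finger_gap: 0.0238
gripper_force: 68.6
```

```bash
python3 red.py | tail -9
```

```text
A 1232.125 2.5708704751503917 grasp y mm 105.07725027946657 Fy -12.434656584810245
[[ -5  -5  -5  -6  -6  -8 -11  -9  -6  -4  -2  -2  -2  -2]
 [ -5  -6  -6  -6  -8 -10   7  22   3  -9  -4  -2  -2  -2]
 [ -6  -5  -5  -6  -8   7 145 189  78  -6  -6  -2  -2  -2]
 [ -5  -4  -4  -4  -8  -8  87 201 120   0  -7  -3  -2  -2]
 [ -4  -5  -5  -4  -7  -8  81 176 106  -1  -7  -2  -2  -2]
 [ -3  -4  -4  -4  -7  -8  30  51  23  -6  -4  -2  -2  -2]
 [ -4  -4  -4  -4  -6  -8  -9  -9  -9  -6  -4  -3  -4  -5]
 [ -5  -6  -6  -5  -5  -6  -6  -7  -7  -6  -5  -5  -6  -6]]
```

>>> step_arm(
  plan=[
    [-0.0004,0.0024,0,0,0,0,-1],
    [0,0,0,0,0,0,-1],
    [0,0,0,0,0,0,-1],
    [0,0,0,0,0,0,-1],
    [0,0,0,0,0,0,-1],
  ],
)

```text
t: 23.98
tcp_pos: [0.5982, -0.0513, 0.0175]
eef_rot: [[-0.159, 0.987, 0.003], [0.987, 0.159, -0.013], [-0.013, 0.001, -1.0]]
contact_force: [-2.3, -13.6, 3.0]
finger_gap: 0.0238
gripper_force: 68.6
```

```bash
python3 red.py | tail -9
```

```text
A 1273.5 1.224744871391589 grasp y mm 105.48288333728419 Fy -12.939842098100108
[[ -6  -5  -5  -5  -6  -8 -11  -9  -6  -3  -2  -1  -2  -2]
 [ -5  -6  -6  -6  -8 -11   6  21  -6  -9  -3  -2  -2  -3]
 [ -5  -5  -5  -6  -9   6 155 189  49 -11  -5  -2  -2  -2]
 [ -5  -4  -3  -4  -9  -6 128 213 118   0  -6  -3  -3  -1]
 [ -4  -5  -5  -4  -8  -9  86 177 104   0  -7  -2  -2  -2]
 [ -4  -4  -4  -4  -6  -7  52  50   9  -8  -4  -3  -2  -1]
 [ -4  -5  -4  -5  -6  -8  -8  -9  -9  -6  -4  -3  -4  -6]
 [ -5  -6  -6  -5  -5  -5  -7  -7  -7  -6  -6  -4  -5  -6]]
```

The redness has levelled off, and its trailing edge has just come clear of the mouth at about 45.5 mm. I'm handing in while holding it there.

```bash
python3 -c "
from station import bot
print(bot.finish_job())"
```

```text
the job is handed in; nothing more can be done
None
```

The job is handed in: the lid stands open past upright, the spatula lies flat on the bench clear of the case, and the gripper is holding the knob at about 45.5 mm with the red band just fully out. On the first try at picking up the spatula, a finger came down on its handle at up to 36 N and nudged it. The second try gripped it cleanly.

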